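# Open the counter lockbox with its combination

### The job

Open the takings lockbox on the gelato counter; its dial is read like a clock face. Crank the dial counter-clockwise, passing 8 twice and stopping on 8 the third time, then clockwise, passing 11 once and stopping on 11 the second time, then slowly counter-clockwise again (less than three quarters of a turn; the last number is not known) until you feel the dial drop in and stop dead, without forcing it against the stop. Then slide the hatch fully open, never forcing it while it is locked, let go, and leave the other things on the counter where they are.

Things in the scene. Friction and masses are not known exactly. Their poses are not given: they have to be found in the camera images.
- lockbox: grey steel lockbox bolted to the counter, 200 (x) by 300 (y) by 100 mm high; origin at the centre of its underside; z up. The half of its top on the +y side is fixed and carries the dial, the half on the -y side is the sliding hatch. It stays put. Turned at most 0.3 rad from the world axes.
- dial_axis (a point): point on the dial's upright axis, fixed at (0, 75, 132) mm in the lockbox frame, at the crank's grip height. The last number differs each time: it lies 60 to 220 degrees counter-clockwise on from the 11. If the dial goes slower than half a turn a second, a latch drops in there, and within 6 degrees more the dial is blocked rigidly both ways. Press on that stop with at most about 20 N at the crank.
- dial (a joint): angle of the dial (rad), any number of turns, growing counter-clockwise seen from above; 0 when the crank points to 12 (the lockbox's +x), so n o'clock is at -n x pi/6, give or take whole turns. It turns with some 2 to 4 N at the crank. Meet a number within about 8 degrees: overshooting by more means dialing anew. Hidden wheels are picked up on the way; the passes take up their lost motion.
- crank (a point): centre of the grip of the crank knob: upright steel cylinder, 17 mm diameter, 37 mm tall, from 109 to 146 mm above the counter, on the dial 36 mm from its axis; this point is 132 mm above the counter. It spins freely on its own axis, so a gripper can hold it and be led round the circle without turning.
- hatch (a joint): opening of the hatch (m): 0 shut, 0.09 fully open; it slides level along the lockbox's -y with some 3 to 6 N. Steel plate 176 by 140 mm at the box's top. While locked it moves 2 to 3 mm and then is barred: push it with no more than about 15 N there.
- hatch_grip (a point): centre of the hatch's grip: upright black bar 70 mm long along the lockbox's x, 14 mm thick along its y, from 99 to 129 mm above the counter (this point at 115 mm); it moves with the hatch, and is at (0, -100, 115) mm in the lockbox frame while shut
- paper_cup: cup, 80 mm diameter at the rim, 95 mm tall, loose; bystander, origin at its underside
- tub_lid: round aluminium tub lid with a knob, 176 mm diameter, 36 mm high, loose; bystander, origin at its underside
- syrup: amber bottle, 68 mm diameter, 200 mm tall, loose; bystander, origin at its underside
- spade: gelato spade with wooden handle, 280 mm long, lying flat, loose; bystander, origin at its middle on the counter
- twelve (a point): the 12 mark, in the lockbox's top plane 73 mm from the dial's axis towards the box's +x (away from the robot): a long double tick on the ring around the dial. The ring has a tick at each hour, running clockwise seen from above, wide ones at 3, 6 and 9. The dial is a black disc of 52 mm radius, top 108 mm above the counter, with a white pointer line; pointer and crank knob show the number.

How it is judged (in metres and radians):
At the end, for the whole second after the job is handed in: the hatch stands open by more than 80 of its 90 mm, at rest and released (value of joint hatch above 0.08 m and velocity of joint hatch between -0.01 and 0.01 m/s); the robot touches nothing.
It fails at once if the dial was forced against the fallen latch (more than 22 N inside the lock) (contact force between lockbox and dial above 22 N).
It fails at once if the hatch was forced while locked (more than 25 N on the latch) (contact force between lockbox and hatch above 25 N).
It fails at once if a thing on the counter was pushed away (by more than 30 mm) (distance of any of paper_cup, tub_lid, syrup, spade from where it was at the start of the episode above 0.03 m).
It also fails if it takes over 72 s, if anything falls off the work surface, if the arm or the gripper's body presses on something with over 40 N, if the wrist force passes 120 N, or if a joint passes its speed limit or range.

### The arm

A 7-joint arm with a two-finger parallel gripper is mounted at the origin on the work surface. World frame = base frame: x ahead of the robot, y to its left, z up, the work surface at z = 0. Lengths are in m, angles in degrees, forces in N, time in s.
With the tool pointing down it reaches from about 0.425 to 0.875 m from the base axis. Payload 4.7 kg.
Tool frame: the origin (TCP) lies at the very end of the fingers, on their centre line; the grasp point (between the pads) lies 19 mm behind it (env.grip_point_offset is the distance from the TCP to the grasp point, in m); z points along the fingers, y is the line along which they close (so a half turn about z gives the same grasp; the last joint's range is limited). The gripper opens to 87 mm and grips with 3 to 60 N. Pads are 19 mm wide; open, the fingers measure 117 mm over their backs; the gripper's body (75 mm by 190 mm) begins 51 mm behind the grasp point.
Start: joints at [-67.317, 18.392, -4.016, 83.108, 1.295, 78.541, -3.26], TCP at [0.242, 0.603, 0.223] pointing down, gripper open.
Joint ranges: [-163.93, 163.93], [-17.29, 119.83], [-79.2, 71.16], [3.27, 140.29], [-89.18, 269.18], [5.43, 117.66], [-154.24, 154.24]. Speed limits (degrees/s): [147.25, 147.25, 180, 180, 180, 180, 180].

### API

Orientations are given as [roll, pitch, yaw] about the fixed x, y, z axes, in that order (R = Rz(yaw) Ry(pitch) Rx(roll)).
In Python, from cell import env gives the robot as it stands.
- The arm moves only by the tool jog_arm, never from a script. Its argument "motion" is a list of rows, each an object of numbers: "x", "y", "z": the shift along the tool's x, y, z in cm; "ax", "ay", "az": the turn, a rotation vector about the tool's x, y, z in degrees. In form: [{"x": .., "y": .., "z": .., "ax": .., "ay": .., "az": ..}, ...]. A call has exactly 5 rows; each row shifts and turns the commanded pose from where the row before left it, along the tool's axes as they then stand; what a row does not reach is not made up. A row lasts 1/10 s, in which the tool goes at most 50 mm and 8.59 degrees, less where a joint would pass 70% of its speed; a pose out of reach is approached as far as the arm can. A call is refused whole if a number of a shift passes 5 or a number of a turn 8.59, either way. A call with a gripper value outside its range is refused whole. "claw" is the gripper command: -1 is shut, 1 is fully open, values between are in proportion, set as the call begins (left out, the last holds). The fingers move at their own pace and stop on an object; "squeeze" is the grip in N (left out, the last holds). Time passes only in rows, so rows that do not move let the fingers close, or fill a call up. It gives the time, the measured TCP pose, the force, the opening and the grip force at its end, in the units of the state.
- env.get_obs(): the state, without advancing time (a new reading comes with each control period).
- env.read_camera(name): name is "scene" or "top" or "wrist"; returns the picture (400x640x3 uint8, red, green, blue); there is no depth.
- env.camera_params(name): a dict with "fx", "fy", "cx", "cy" (pixels), "extrinsics" (4x4, takes a point from world to camera coordinates). Camera axes: x right, y up, looking along -z (the intrinsics and any distortion apply to the point x, -y, -z); pixel columns grow to the right and rows downward; lengths in m; the calibration is good to about 2 mm. A picture is of the moment at which its call begins: read the wrist's pose just before it. camera_params takes no time and is no camera call; for the wrist camera it gives the pose at the moment of the call.
- env.sign_off(): hands the job in; it is judged then, once.
The state is a dict: "time_s": time; "qpos": joint angles; "joint_velocities": joint speeds; "effort": joint torques, N m; "tool_pos": TCP position; "tool_rot": TCP orientation; "force": force on the tool from outside, world axes, zero at the start; "wrist_torque": the same for the moment, N m; "grip_width": finger opening in m; "grasp_force": force on a finger pad.
Only numpy, scipy, OpenCV 4.12 (cv2) and the standard library are available. Lean on these libraries where they do the work, as an engineer would, in place of code of your own. Each camera call takes 0.05 s, during which the arm holds its last target. There are 200 camera calls.

## Working session

There is one attempt and no reset: what is moved stays moved. The work goes in short steps, Python scripts to look and compute and a tool call to move; the robot and the scene stay as the last step left them, time stands still between calls to the robot, and variables do not carry over. Pictures are saved under pics/ and viewed, at most 10 in all, crops included, and the job is handed in when it is done.

Besides the shell and the picture viewer there is one more tool, called after "Call:" by a JSON object that holds its "method" and its "body". jog_arm: Moves the arm, as the interface text tells. Its arguments: {"type":"object","properties":{"motion":{"type":"array"},"claw":{"type":"number"},"squeeze":{"type":"number"}},"required":["motion"]}

```bash
mkdir -p pics; ls; python3 - <<'E'
from cell import env
import cv2
o=env.get_obs()
for k in ("time_s","tool_pos","tool_rot","force","grip_width"):print(k,o[k])
for n in("top","scene"):
    cv2.imwrite(f"pics/{n}0.png",env.read_camera(n)[:,:,::-1])
    p=env.camera_params(n);print(n,{k:p[k] for k in p})
print(env.grip_point_offset)
E
```

```text
pics
time_s 0.0
tool_pos [0.24201853 0.60268931 0.22147817]
tool_rot [-1.79893659e+02  6.33846635e-03  1.58127326e+02]
force [-0.35250083 -0.44230423  0.02063068]
grip_width 0.08666417551028442
top {'fx': 403.1044439546514, 'fy': 403.1044439546514, 'cx': 318.8962877143601, 'cy': 194.18980597165768, 'extrinsics': array([[-0.02873954, -0.99956692,  0.0063262 , -0.02667805],
       [ 0.98797564, -0.0274433 ,  0.1521545 , -0.60962638],
       [-0.15191499,  0.01062298,  0.98833648, -1.16172692],
       [ 0.        ,  0.        ,  0.        ,  1.        ]])}
scene {'fx': 507.97452263432547, 'fy': 507.97452263432547, 'cx': 323.4541519776508, 'cy': 196.42540582079306, 'extrinsics': array([[-0.72641645,  0.68722071, -0.00684362,  0.4619265 ],
       [-0.59821045, -0.62736466,  0.49855575,  0.31336093],
       [ 0.3383244 ,  0.36625302,  0.86683062, -1.90141993],
       [ 0.        ,  0.        ,  0.        ,  1.        ]])}
0.0187
```

View pics/top0.png

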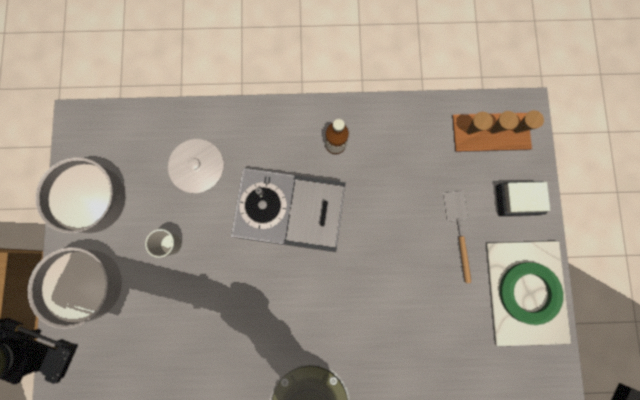

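View pics/scene0.png

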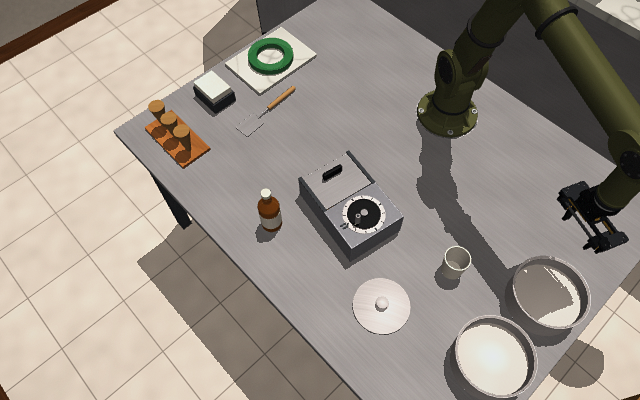

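The top view shows the box with its dial around (263,205) and the hatch bar around (323,212). The lid is at (196,165), the cup at (160,242), the bottle at (337,133) and the spade at (462,240). I'll zoom in and measure next.

```bash
cat > h.py <<'E'
from cell import env
import numpy as np, cv2
def cam(n):
    p=env.camera_params(n); return p
def ray(p,u,v,z):
    E=np.array(p["extrinsics"]);R,t=E[:3,:3],E[:3,3]
    d=R.T@np.array([(u-p["cx"])/p["fx"],-(v-p["cy"])/p["fy"],-1.]);c=-R.T@t
    return c+d*(z-c[2])/d[2]
def proj(p,X):
    E=np.array(p["extrinsics"]);q=E[:3,:3]@np.array(X)+E[:3,3]
    return p["cx"]+p["fx"]*q[0]/-q[2],p["cy"]-p["fy"]*q[1]/-q[2]
E
python3 - <<'E'
from h import *
for n,(x0,y0,x1,y1) in {"top":(215,150,365,262),"scene":(285,140,415,270)}.items():
    im=cv2.imread(f"pics/{n}0.png"); p=cam(n)
    c=im[y0:y1,x0:x1]; s=780//max(c.shape[:2]) if n=="top" else 4
    cv2.imwrite(f"pics/{n}c.png",cv2.resize(c,None,fx=s,fy=s,interpolation=cv2.INTER_CUBIC));print(s)
    m=(c.max(2)<50).astype(np.uint8)
    k,l,st,ce=cv2.connectedComponentsWithStats(m)
    for i in range(1,k):
        if st[i,4]>25:
            u,v=ce[i]+[x0,y0]; print(n,st[i],u,v,"z.1",ray(p,u,v,.108)[:2].round(4),"z.13",ray(p,u,v,.129)[:2].round(4))
            ys,xs=np.where(l==i); P=np.array([ray(p,a+x0,b+y0,.129)[:2] for a,b in zip(xs,ys)],np.float32);r=cv2.minAreaRect(P);print(r)
    w=((c.min(2)>185)).astype(np.uint8)
    k,l,st,ce=cv2.connectedComponentsWithStats(w)
    for i in range(1,k):
        if st[i,4]>60:
            u,v=ce[i]+[x0,y0]; print(n,"white",st[i],u,v,ray(p,u,v,.101)[:2].round(4))
E
sleep 0
```

```text
5
top [ 31  39  34  33 740] 262.6391891891892 205.61756756756756 z.1 [0.5709 0.1168] z.13 [0.5682 0.1141]
((0.5702005624771118, 0.11448197066783905), (0.09167123585939407, 0.08969559520483017), 89.21537780761719)
top [106  52   6  23  73] 323.1917808219178 212.5753424657534 z.1 [ 0.5464 -0.0539] z.13 [ 0.5441 -0.0534]
((0.5431957244873047, -0.053319886326789856), (0.008652633987367153, 0.06262731552124023), 80.20299530029297)
4
scene [ 38  25  19  16 155] 331.9290322580645 172.40645161290323 z.1 [ 0.5434 -0.0568] z.13 [ 0.5528 -0.0472]
((0.5525325536727905, -0.04727381467819214), (0.026412568986415863, 0.07521626353263855), 80.26542663574219)
scene [14 40 10 16 48] 302.1041666666667 188.08333333333334 z.1 [ 0.653  -0.0797] z.13 [ 0.6608 -0.0697]
((0.6561106443405151, -0.06877225637435913), (0.05744148790836334, 0.02542225271463394), 52.83500289916992)
scene [ 62  59  33  30 664] 363.83584337349396 213.1355421686747 z.1 [0.5755 0.1188] z.13 [0.5845 0.1257]
((0.5855942964553833, 0.12507852911949158), (0.09900426864624023, 0.09881678968667984), 16.821828842163086)
scene [ 34  70  32  51 324] 335.5061728395062 235.19135802469134 z.1 [0.6913 0.1126] z.13 [0.6985 0.1196]
((0.6979077458381653, 0.11663287878036499), (0.18076986074447632, 0.025045642629265785), 79.54954528808594)
scene white [ 57  55  44  39 389] 364.0668380462725 214.719794344473 [0.576  0.1209]
```

View pics/topc.png

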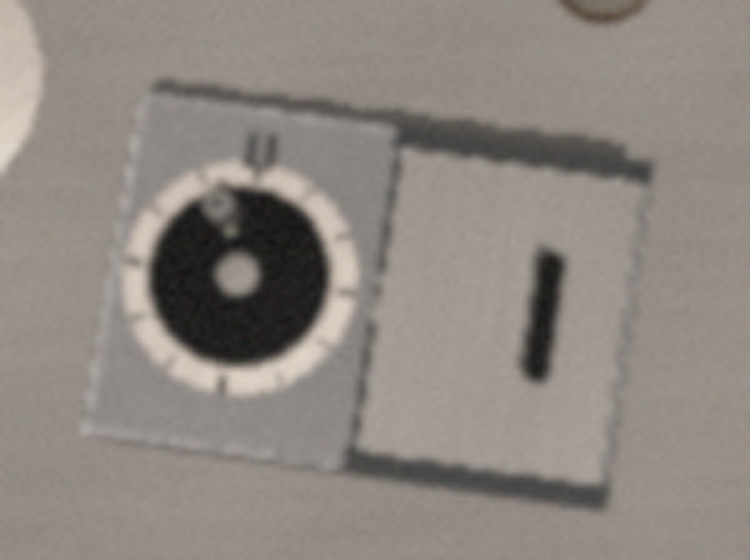

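View pics/scenec.png

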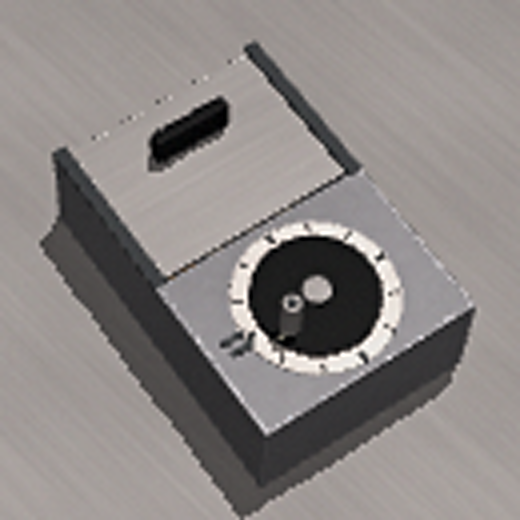

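The top crop shows the crank knob at (218,203), the 12 mark at (261,150) and the bar at (542,313). The scene crop puts the knob at (292,302). The crank therefore reads near 11 to 12, and the ring is centred around (241,277) in the top crop.

```bash
python3 - <<'E'
from h import *
T,S=cam("top"),cam("scene")
ct=lambda a,b:(215+(a+.5)/5-.5,150+(b+.5)/5-.5)
cs=lambda a,b:(285+(a+.5)/4-.5,140+(b+.5)/4-.5)
def tri(a,b):
    A=[];B=[]
    for p,(u,v) in((T,a),(S,b)):
        P0=ray(p,u,v,0);P1=ray(p,u,v,.2);d=(P1-P0)/np.linalg.norm(P1-P0);M=np.eye(3)-np.outer(d,d);A.append(M);B.append(M@P0)
    return np.linalg.lstsq(np.vstack(A),np.hstack(B),rcond=None)[0]
print("knob",tri(ct(218,203),cs(292,302)),"rays z.146",ray(T,*ct(218,203),.146),ray(S,*cs(292,302),.146))
print("hub",tri(ct(238,272),cs(317,289)))
print("ring ctr",tri(ct(241,277),cs(316.5,297)))
print("12",tri(ct(261,150),cs(237,343)),ray(T,*ct(261,150),.1),ray(S,*cs(237,343),.1))
print("6",ray(T,*ct(222,386),.1))
print("bar",tri(ct(542,313),cs(190,126)))
for c in((150,95),(85,432),(345,468),(398,127),(605,490),(645,170)): print("corner",ray(T,*ct(*c),.1).round(4))
for c in((163,283),(363,172),(472,312),(267,432)): print("s corner",ray(S,*cs(*c),.1).round(4))
# ring fit
for n,p,(x0,y0,x1,y1) in(("top",T,(233,175,293,235)),("scene",S,(337,190,392,240))):
    im=cv2.imread(f"pics/{n}0.png")[y0:y1,x0:x1]
    m=(im.min(2)>(150 if n=="scene" else 165)).astype(np.uint8)
    m=cv2.resize(im.min(2),None,fx=4,fy=4,interpolation=cv2.INTER_CUBIC)>(190 if n=="top" else 190)
    k,l,st,ce=cv2.connectedComponentsWithStats(m.astype(np.uint8));i=1+st[1:,4].argmax()
    cn=cv2.findContours((l==i).astype(np.uint8),cv2.RETR_EXTERNAL,cv2.CHAIN_APPROX_NONE)[0]
    h=cv2.convexHull(max(cn,key=len))
    q=np.array([ray(p,x0+(a+.5)/4-.5,y0+(b+.5)/4-.5,.1)[:2] for a,b in h[:,0]],np.float32)
    A=np.c_[2*q,np.ones(len(q))];s=np.linalg.lstsq(A,(q**2).sum(1),rcond=None)[0]
    print(n,"ring",s[:2],"r",np.sqrt(s[2]+s[0]**2+s[1]**2))
E
```

```text
knob [0.60950118 0.12342171 0.14547934] rays z.146 [0.60910439 0.12372518 0.146     ] [0.61002586 0.12321982 0.146     ]
hub [0.57473251 0.11746383 0.11341759]
ring ctr [0.57382122 0.11751938 0.09912152]
12 [0.64710589 0.10469655 0.10164529] [0.64706936 0.10532898 0.1       ] [0.64684061 0.10369677 0.1       ]
6 [0.51192885 0.12858297 0.1       ]
bar [ 0.54595979 -0.05316587  0.1224488 ]
corner [0.6812 0.1691 0.1   ]
corner [0.4882 0.2058 0.1   ]
corner [0.4639 0.0598 0.1   ]
corner [0.6584 0.0263 0.1   ]
corner [ 0.4475 -0.0858  0.1   ]
corner [ 0.6293 -0.1153  0.1   ]
s corner [0.6519 0.0267 0.1   ]
s corner [0.4657 0.0641 0.1   ]
s corner [0.4966 0.2098 0.1   ]
s corner [0.6828 0.1722 0.1   ]
top ring [0.52617386 0.0853432 ] r 0.009541562057661292
scene ring [0.57275319 0.12014579] r 0.06366235023699834
```

Dial axis is about (0.574, 0.1175), box yaw about -9.7°, knob at (0.6095, 0.1234), r = 36 mm (matches), so the dial is at about 19°. I'll turn the gripper to the box axes and fly over the knob.

Call:
{"method": "jog_arm", "body": {"motion": [{"az":-6.1},{"az":-6.1},{"x":-3.41,"y":-3.16},{"x":-3.41,"y":-3.16},{"x":-3.41,"y":-3.16}], "claw": 1, "squeeze": 30}}

```text
$.motion[0]: bad value
```

Call:
{"method": "jog_arm", "body": {"motion": [{"x":-3.41,"y":-3.16},{"x":-3.41,"y":-3.16},{"x":-3.41,"y":-3.16},{"x":-3.41,"y":-3.16},{"x":-3.41,"y":-3.16}]}}

```text
$.motion[0]: bad value
```

Call:
{"method": "jog_arm", "body": {"motion": [{"x":-3.41,"y":-3.16},{"x":-3.41,"y":-3.16},{"x":-3.41,"y":-3.16},{"x":-1.7,"y":-1.58},{}]}}

```text
$.motion[0]: bad value
```

Call:
{"method": "jog_arm", "body": {"motion": [{"x":0,"y":0,"z":0,"ax":0,"ay":0,"az":-6.1},{"x":0,"y":0,"z":0,"ax":0,"ay":0,"az":-6.1},{"x":-3.41,"y":-3.16,"z":0,"ax":0,"ay":0,"az":0},{"x":-3.41,"y":-3.16,"z":0,"ax":0,"ay":0,"az":0},{"x":-3.41,"y":-3.16,"z":0,"ax":0,"ay":0,"az":0}], "claw": 1, "squeeze": 30}}

```text
time_s: 0.6
tool_pos: [0.3277, 0.491, 0.2219]
tool_rot: [-179.9, -0.0, 170.4]
force: [0.7, 0.4, 1.2]
grip_width: 0.0871
grasp_force: 0.0
```

Call:
{"method": "jog_arm", "body": {"motion": [{"x":-3.4,"y":-3.15,"z":0,"ax":0,"ay":0,"az":0},{"x":-3.4,"y":-3.15,"z":0,"ax":0,"ay":0,"az":0},{"x":-3.4,"y":-3.15,"z":0,"ax":0,"ay":0,"az":0},{"x":-3.4,"y":-3.15,"z":0,"ax":0,"ay":0,"az":0},{"x":-3.4,"y":-3.15,"z":0,"ax":0,"ay":0,"az":0}]}}

```text
time_s: 1.1
tool_pos: [0.4689, 0.3069, 0.2223]
tool_rot: [-180.0, -0.0, 170.3]
force: [0.2, 0.9, 0.3]
grip_width: 0.0871
grasp_force: 0.0
```

Call:
{"method": "jog_arm", "body": {"motion": [{"x":-3.4,"y":-3.15,"z":0,"ax":0,"ay":0,"az":0},{"x":-3.4,"y":-3.15,"z":0,"ax":0,"ay":0,"az":0},{"x":-3.4,"y":-3.15,"z":0,"ax":0,"ay":0,"az":0},{"x":-3.4,"y":-3.15,"z":0,"ax":0,"ay":0,"az":0},{"x":-3.3,"y":-3.1,"z":0,"ax":0,"ay":0,"az":0}]}}

```text
time_s: 1.6
tool_pos: [0.6091, 0.1238, 0.2222]
tool_rot: [-180.0, -0.0, 170.3]
force: [0.7, 1.1, -0.8]
grip_width: 0.0871
grasp_force: 0.0
```

```bash
python3 - <<'E'
from h import *
o=env.get_obs();print(o["time_s"],o["tool_pos"],o["tool_rot"])
p=cam("wrist");im=env.read_camera("wrist");cv2.imwrite("pics/w1.png",im[:,:,::-1])
print("knob",proj(p,[.6095,.1234,.146]),"axis",proj(p,[.574,.1175,.108]),"12",proj(p,[.647,.1045,.1]))
np.savez("w1.npz",**p)
E
```

```text
1.6 [0.60913782 0.12383715 0.22221602] [-1.79992880e+02 -2.24358006e-02  1.70324025e+02]
knob (np.float64(317.9678107246904), np.float64(211.30548950496598)) axis (np.float64(305.86401927001765), np.float64(166.20216134424174)) 12 (np.float64(306.51170420483624), np.float64(235.84456159459458))
```

View pics/w1.png

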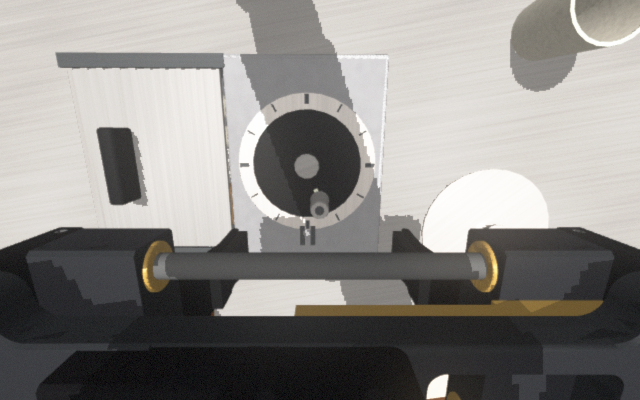

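The wrist view has the knob at (319,210) and the 12 mark at (307,235). Both are within 1 px of the predictions, so the poses are confirmed. Now I'll descend and grip.

Call:
{"method": "jog_arm", "body": {"motion": [{"x":-0.04,"y":-0.03,"z":3.5,"ax":0,"ay":0,"az":0},{"x":0,"y":0,"z":3.5,"ax":0,"ay":0,"az":0},{"x":0,"y":0,"z":2.5,"ax":0,"ay":0,"az":0},{"x":0,"y":0,"z":1.0,"ax":0,"ay":0,"az":0},{"x":0,"y":0,"z":0,"ax":0,"ay":0,"az":0}]}}

```text
time_s: 2.15
tool_pos: [0.6075, 0.1251, 0.1159]
tool_rot: [-179.9, -0.2, 170.3]
force: [0.4, -0.2, -0.5]
grip_width: 0.0872
grasp_force: 0.0
```

Call:
{"method": "jog_arm", "body": {"motion": [{"x":0,"y":0,"z":0,"ax":0,"ay":0,"az":0},{"x":0,"y":0,"z":0,"ax":0,"ay":0,"az":0},{"x":0,"y":0,"z":0,"ax":0,"ay":0,"az":0},{"x":0,"y":0,"z":0,"ax":0,"ay":0,"az":0},{"x":0,"y":0,"z":0,"ax":0,"ay":0,"az":0}], "claw": -1, "squeeze": 25}}

```text
time_s: 2.65
tool_pos: [0.6091, 0.1253, 0.1181]
tool_rot: [180.0, 0.0, 170.3]
force: [-0.1, -0.3, -0.6]
grip_width: 0.0551
grasp_force: 0.0
```

Call:
{"method": "jog_arm", "body": {"motion": [{"x":0,"y":0,"z":0,"ax":0,"ay":0,"az":0},{"x":0,"y":0,"z":0,"ax":0,"ay":0,"az":0},{"x":0,"y":0,"z":0,"ax":0,"ay":0,"az":0},{"x":0,"y":0,"z":0,"ax":0,"ay":0,"az":0},{"x":0,"y":0,"z":0,"ax":0,"ay":0,"az":0}]}}

```text
time_s: 3.15
tool_pos: [0.6087, 0.1247, 0.1175]
tool_rot: [-180.0, -0.0, 170.3]
force: [-1.3, -0.7, -0.1]
grip_width: 0.0163
grasp_force: 25.0
```

Call:
{"method": "jog_arm", "body": {"motion": [{"x":0,"y":0,"z":0,"ax":0,"ay":0,"az":0},{"x":0,"y":0,"z":0,"ax":0,"ay":0,"az":0},{"x":0,"y":0,"z":0,"ax":0,"ay":0,"az":0},{"x":0,"y":0,"z":0,"ax":0,"ay":0,"az":0},{"x":0,"y":0,"z":0,"ax":0,"ay":0,"az":0}]}}

```text
time_s: 3.65
tool_pos: [0.6087, 0.1248, 0.1175]
tool_rot: [-180.0, -0.0, 170.3]
force: [-1.8, -2.0, 1.2]
grip_width: 0.0164
grasp_force: 25.0
```

```bash
python3 - <<'E'
import numpy as np
def t(a,b,n):
    th=np.radians(np.linspace(a,b,n+1));x=-3.6*np.cos(th);y=3.6*np.sin(th)
    print(a,b,[(round(p,2),round(q,2)) for p,q in zip(np.diff(x),np.diff(y))])
t(20,120,5)
for a in(120,240,0):t(a,a+120,5)
E
```

```text
20 120 [(np.float64(0.63), np.float64(1.08)), (np.float64(0.96), np.float64(0.8)), (np.float64(1.17), np.float64(0.43)), (np.float64(1.25), np.float64(0.0)), (np.float64(1.17), np.float64(-0.43))]
120 240 [(np.float64(1.11), np.float64(-1.0)), (np.float64(0.61), np.float64(-1.37)), (np.float64(-0.0), np.float64(-1.5)), (np.float64(-0.61), np.float64(-1.37)), (np.float64(-1.11), np.float64(-1.0))]
240 360 [(np.float64(-1.42), np.float64(-0.46)), (np.float64(-1.49), np.float64(0.16)), (np.float64(-1.3), np.float64(0.75)), (np.float64(-0.88), np.float64(1.21)), (np.float64(-0.31), np.float64(1.46))]
0 120 [(np.float64(0.31), np.float64(1.46)), (np.float64(0.88), np.float64(1.21)), (np.float64(1.3), np.float64(0.75)), (np.float64(1.49), np.float64(0.16)), (np.float64(1.42), np.float64(-0.46))]
```

Call:
{"method": "jog_arm", "body": {"motion": [{"x":0.63,"y":1.08,"z":0,"ax":0,"ay":0,"az":0},{"x":0.96,"y":0.8,"z":0,"ax":0,"ay":0,"az":0},{"x":1.17,"y":0.43,"z":0,"ax":0,"ay":0,"az":0},{"x":1.25,"y":0,"z":0,"ax":0,"ay":0,"az":0},{"x":1.17,"y":-0.43,"z":0,"ax":0,"ay":0,"az":0}]}}

```text
time_s: 4.15
tool_pos: [0.5615, 0.1513, 0.1175]
tool_rot: [-179.9, 0.2, 170.3]
force: [5.6, -6.9, -2.1]
grip_width: 0.0163
grasp_force: 25.0
```

Call:
{"method": "jog_arm", "body": {"motion": [{"x":1.11,"y":-1.0,"z":0,"ax":0,"ay":0,"az":0},{"x":0.61,"y":-1.37,"z":0,"ax":0,"ay":0,"az":0},{"x":0,"y":-1.5,"z":0,"ax":0,"ay":0,"az":0},{"x":-0.61,"y":-1.37,"z":0,"ax":0,"ay":0,"az":0},{"x":-1.11,"y":-1.0,"z":0,"ax":0,"ay":0,"az":0}]}}

```text
time_s: 4.65
tool_pos: [0.5483, 0.0913, 0.1175]
tool_rot: [180.0, -0.3, 170.4]
force: [-2.4, 2.3, -0.0]
grip_width: 0.0164
grasp_force: 25.0
```

Call:
{"method": "jog_arm", "body": {"motion": [{"x":-1.42,"y":-0.46,"z":0,"ax":0,"ay":0,"az":0},{"x":-1.49,"y":0.16,"z":0,"ax":0,"ay":0,"az":0},{"x":-1.3,"y":0.75,"z":0,"ax":0,"ay":0,"az":0},{"x":-0.88,"y":1.21,"z":0,"ax":0,"ay":0,"az":0},{"x":-0.31,"y":1.46,"z":0,"ax":0,"ay":0,"az":0}]}}

```text
time_s: 5.15
tool_pos: [0.6091, 0.1108, 0.1174]
tool_rot: [-179.8, -0.1, 170.2]
force: [-7.5, -3.7, 4.6]
grip_width: 0.0159
grasp_force: 25.0
```

Call:
{"method": "jog_arm", "body": {"motion": [{"x":0.31,"y":1.46,"z":0,"ax":0,"ay":0,"az":0},{"x":0.88,"y":1.21,"z":0,"ax":0,"ay":0,"az":0},{"x":1.3,"y":0.75,"z":0,"ax":0,"ay":0,"az":0},{"x":1.49,"y":0.16,"z":0,"ax":0,"ay":0,"az":0},{"x":1.42,"y":-0.46,"z":0,"ax":0,"ay":0,"az":0}]}}

```text
time_s: 5.65
tool_pos: [0.5626, 0.1516, 0.1176]
tool_rot: [-179.9, 0.3, 170.4]
force: [6.2, -6.8, -4.1]
grip_width: 0.0163
grasp_force: 25.0
```

Call:
{"method": "jog_arm", "body": {"motion": [{"x":1.11,"y":-1.0,"z":0,"ax":0,"ay":0,"az":0},{"x":0.61,"y":-1.37,"z":0,"ax":0,"ay":0,"az":0},{"x":0,"y":-1.5,"z":0,"ax":0,"ay":0,"az":0},{"x":-0.61,"y":-1.37,"z":0,"ax":0,"ay":0,"az":0},{"x":-1.11,"y":-1.0,"z":0,"ax":0,"ay":0,"az":0}]}}

```text
time_s: 6.15
tool_pos: [0.5477, 0.0918, 0.1175]
tool_rot: [179.9, -0.3, 170.4]
force: [-4.4, 2.6, 0.8]
grip_width: 0.0164
grasp_force: 25.0
```

Call:
{"method": "jog_arm", "body": {"motion": [{"x":-1.42,"y":-0.46,"z":0,"ax":0,"ay":0,"az":0},{"x":-1.49,"y":0.16,"z":0,"ax":0,"ay":0,"az":0},{"x":-1.3,"y":0.75,"z":0,"ax":0,"ay":0,"az":0},{"x":-0.88,"y":1.21,"z":0,"ax":0,"ay":0,"az":0},{"x":-0.31,"y":1.46,"z":0,"ax":0,"ay":0,"az":0}]}}

```text
time_s: 6.65
tool_pos: [0.6087, 0.1092, 0.1174]
tool_rot: [-179.8, -0.1, 170.2]
force: [-6.1, -5.1, 3.0]
grip_width: 0.0163
grasp_force: 25.0
```

Call:
{"method": "jog_arm", "body": {"motion": [{"x":0.31,"y":1.46,"z":0,"ax":0,"ay":0,"az":0},{"x":0.88,"y":1.21,"z":0,"ax":0,"ay":0,"az":0},{"x":1.3,"y":0.75,"z":0,"ax":0,"ay":0,"az":0},{"x":1.49,"y":0.16,"z":0,"ax":0,"ay":0,"az":0},{"x":0.86,"y":-0.2,"z":0,"ax":0,"ay":0,"az":0}]}}

```text
time_s: 7.15
tool_pos: [0.5677, 0.1527, 0.1176]
tool_rot: [-179.9, 0.2, 170.3]
force: [5.4, -3.2, -4.3]
grip_width: 0.0162
grasp_force: 25.0
```

Call:
{"method": "jog_arm", "body": {"motion": [{"x":0.28,"y":-0.12,"z":0,"ax":0,"ay":0,"az":0},{"x":0,"y":0,"z":0,"ax":0,"ay":0,"az":0},{"x":0,"y":0,"z":0,"ax":0,"ay":0,"az":0},{"x":0,"y":0,"z":0,"ax":0,"ay":0,"az":0},{"x":0,"y":0,"z":0,"ax":0,"ay":0,"az":0}]}}

```text
time_s: 7.65
tool_pos: [0.5639, 0.152, 0.1175]
tool_rot: [-179.9, -0.0, 170.3]
force: [1.6, -5.2, -0.5]
grip_width: 0.0162
grasp_force: 25.0
```

```bash
cat >> h.py <<'E'
def ang(q,a=(.574,.1175),yaw=-9.7):
    d=np.array(q[:2])-a; return (np.degrees(np.arctan2(d[1],d[0]))-yaw)%360, np.hypot(*d)*1000
def st():
    o=env.get_obs(); print(round(o["time_s"],2),np.round(o["tool_pos"],4),np.round(o["force"],1),"dial,r",np.round(ang(o["tool_pos"]),1))
E
python3 - <<'E'
from h import *
st()
im=env.read_camera("wrist");cv2.imwrite("pics/w2.png",im[:,:,::-1]);p=cam("wrist")
print("axis",proj(p,[.574,.1175,.108]),"knobtop",proj(p,[.5632,.1518,.146]))
t=np.radians(np.arange(120,-242,-24))
for q,r in zip(np.diff(-3.6*np.cos(t)),np.diff(3.6*np.sin(t))):print(round(q,2),round(r,2))
E
```

```text
7.65 [0.5639 0.152  0.1175] [ 1.6 -5.2 -0.5] dial,r [116.   35.9]
axis (np.float64(268.3663653288811), np.float64(262.52544044112955)) knobtop (np.float64(316.93001059377605), np.float64(266.6179305095244))
-1.42 0.46
-1.49 -0.16
-1.3 -0.75
-0.88 -1.21
-0.31 -1.46
0.31 -1.46
0.88 -1.21
1.3 -0.75
1.49 -0.16
1.42 0.46
1.11 1.0
0.61 1.37
-0.0 1.5
-0.61 1.37
-1.11 1.0
```

View pics/w2.png

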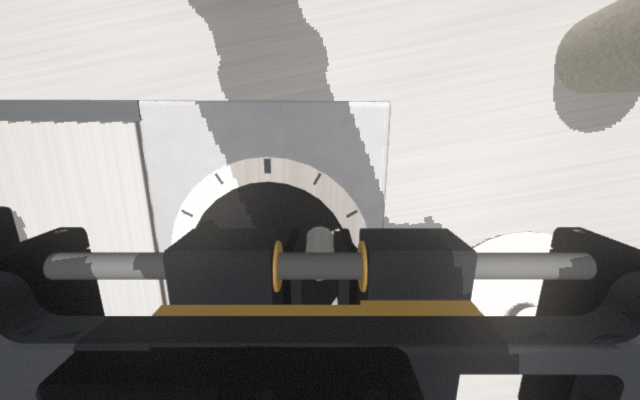

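The dial reads about 116°, which is 4° short of 8 (120°), and only ticks around 5 to 7 are visible beyond the gripper. I'll nudge it on by about 4° and settle.

Call:
{"method": "jog_arm", "body": {"motion": [{"x":0.25,"y":-0.13,"z":0,"ax":0,"ay":0,"az":0},{"x":0,"y":0,"z":0,"ax":0,"ay":0,"az":0},{"x":0,"y":0,"z":0,"ax":0,"ay":0,"az":0},{"x":0,"y":0,"z":0,"ax":0,"ay":0,"az":0},{"x":0,"y":0,"z":0,"ax":0,"ay":0,"az":0}]}}

```text
time_s: 8.2
tool_pos: [0.5619, 0.1513, 0.1175]
tool_rot: [-179.9, 0.0, 170.3]
force: [2.7, -5.4, -2.2]
grip_width: 0.0161
grasp_force: 25.0
```

```bash
python3 - <<'E'
from h import *
st()
P=np.array([(.5615,.1513),(.5483,.0913),(.6091,.1108),(.5626,.1516),(.5477,.0918),(.6087,.1092),(.5677,.1527),(.5639,.152),(.6087,.1248)])
s=np.linalg.lstsq(np.c_[2*P,np.ones(len(P))],(P**2).sum(1),rcond=None)[0];print(s[:2],np.sqrt(s[2]+s[0]**2+s[1]**2), ang(env.get_obs()["tool_pos"],s[:2]))
E
```

```text
8.2 [0.5619 0.1513 0.1175] [ 2.7 -5.4 -2.2] dial,r [119.4  35.9]
[0.57346859 0.11714357] 0.03611874608604884 (np.float64(118.39436608983728), np.float64(36.10654290277108))
```

Call:
{"method": "jog_arm", "body": {"motion": [{"x":-1.42,"y":0.46,"z":0,"ax":0,"ay":0,"az":0},{"x":-1.49,"y":-0.16,"z":0,"ax":0,"ay":0,"az":0},{"x":-1.3,"y":-0.75,"z":0,"ax":0,"ay":0,"az":0},{"x":-0.88,"y":-1.21,"z":0,"ax":0,"ay":0,"az":0},{"x":-0.31,"y":-1.46,"z":0,"ax":0,"ay":0,"az":0}]}}

```text
time_s: 8.7
tool_pos: [0.6095, 0.1153, 0.1176]
tool_rot: [179.8, -0.0, 170.5]
force: [-1.8, 3.3, -0.6]
grip_width: 0.0159
grasp_force: 25.0
```

Call:
{"method": "jog_arm", "body": {"motion": [{"x":0.31,"y":-1.46,"z":0,"ax":0,"ay":0,"az":0},{"x":0.88,"y":-1.21,"z":0,"ax":0,"ay":0,"az":0},{"x":1.3,"y":-0.75,"z":0,"ax":0,"ay":0,"az":0},{"x":1.49,"y":-0.16,"z":0,"ax":0,"ay":0,"az":0},{"x":1.42,"y":0.46,"z":0,"ax":0,"ay":0,"az":0}]}}

```text
time_s: 9.2
tool_pos: [0.5507, 0.0891, 0.1176]
tool_rot: [-180.0, 0.1, 170.2]
force: [5.3, 1.8, -5.2]
grip_width: 0.0163
grasp_force: 25.0
```

Call:
{"method": "jog_arm", "body": {"motion": [{"x":1.11,"y":1.0,"z":0,"ax":0,"ay":0,"az":0},{"x":0.61,"y":1.37,"z":0,"ax":0,"ay":0,"az":0},{"x":0,"y":1.5,"z":0,"ax":0,"ay":0,"az":0},{"x":-0.61,"y":1.37,"z":0,"ax":0,"ay":0,"az":0},{"x":-1.11,"y":1.0,"z":0,"ax":0,"ay":0,"az":0}]}}

```text
time_s: 9.7
tool_pos: [0.5605, 0.1509, 0.1174]
tool_rot: [-179.7, -0.1, 170.4]
force: [-2.4, -12.5, 1.9]
grip_width: 0.0166
grasp_force: 25.0
```

```bash
python3 - <<'E'
from h import *
st()
t=np.radians([120,100,80,60,45,35,30])
for q,r in zip(np.diff(-3.6*np.cos(t)),np.diff(3.6*np.sin(t))):print(round(q,2),round(r,2))
E
```

```text
9.7 [0.5605 0.1509 0.1174] [ -2.4 -12.5   1.9] dial,r [121.7  36.1]
-1.17 0.43
-1.25 0.0
-1.17 -0.43
-0.75 -0.57
-0.4 -0.48
-0.17 -0.26
```

Now slow down into 11, stopping around 35° to check.

Call:
{"method": "jog_arm", "body": {"motion": [{"x":-1.17,"y":0.43,"z":0,"ax":0,"ay":0,"az":0},{"x":-1.25,"y":0,"z":0,"ax":0,"ay":0,"az":0},{"x":-1.17,"y":-0.43,"z":0,"ax":0,"ay":0,"az":0},{"x":-0.75,"y":-0.57,"z":0,"ax":0,"ay":0,"az":0},{"x":-0.4,"y":-0.48,"z":0,"ax":0,"ay":0,"az":0}]}}

```text
time_s: 10.2
tool_pos: [0.6036, 0.1369, 0.1174]
tool_rot: [180.0, -0.4, 170.4]
force: [-5.9, 2.5, 3.4]
grip_width: 0.0161
grasp_force: 25.0
```

Call:
{"method": "jog_arm", "body": {"motion": [{"x":0,"y":0,"z":0,"ax":0,"ay":0,"az":0},{"x":0,"y":0,"z":0,"ax":0,"ay":0,"az":0},{"x":0,"y":0,"z":0,"ax":0,"ay":0,"az":0},{"x":0,"y":0,"z":0,"ax":0,"ay":0,"az":0},{"x":0,"y":0,"z":0,"ax":0,"ay":0,"az":0}]}}

```text
time_s: 10.7
tool_pos: [0.6048, 0.1351, 0.1174]
tool_rot: [-180.0, -0.2, 170.4]
force: [-4.0, -1.2, 3.6]
grip_width: 0.0162
grasp_force: 25.0
```

```bash
python3 - <<'E'
from h import *
st()
o=env.get_obs();print(ang(o["tool_pos"],(.5735,.1171)))
E
```

```text
10.7 [0.6048 0.1351 0.1174] [-4.  -1.2  3.6] dial,r [39.4 35.4]
(np.float64(39.554907519623605), np.float64(36.068850754039126))
```

Call:
{"method": "jog_arm", "body": {"motion": [{"x":-0.17,"y":-0.23,"z":0,"ax":0,"ay":0,"az":0},{"x":-0.16,"y":-0.25,"z":0,"ax":0,"ay":0,"az":0},{"x":0,"y":0,"z":0,"ax":0,"ay":0,"az":0},{"x":0,"y":0,"z":0,"ax":0,"ay":0,"az":0},{"x":0,"y":0,"z":0,"ax":0,"ay":0,"az":0}]}}

```text
time_s: 11.2
tool_pos: [0.6068, 0.131, 0.1175]
tool_rot: [180.0, -0.2, 170.4]
force: [-6.0, 0.6, 2.1]
grip_width: 0.0164
grasp_force: 25.0
```

```bash
python3 - <<'E'
from h import *
st()
o=env.get_obs();print(ang(o["tool_pos"],(.5735,.1171)))
t=np.radians([30,38,46,54,62,70])
for q,r in zip(np.diff(-3.6*np.cos(t)),np.diff(3.6*np.sin(t))):print(round(q,2),round(r,2))
E
```

```text
11.2 [0.6068 0.131  0.1175] [-6.   0.6  2.1] dial,r [32.  35.5]
(np.float64(32.26441880630962), np.float64(36.09766413703086))
0.28 0.42
0.34 0.37
0.38 0.32
0.43 0.27
0.46 0.2
```

At 32°, within tolerance of 11. Now slowly counter-clockwise with a softer grip, so the pads slip rather than force the latch.

Call:
{"method": "jog_arm", "body": {"motion": [{"x":0.28,"y":0.42,"z":0,"ax":0,"ay":0,"az":0},{"x":0.34,"y":0.37,"z":0,"ax":0,"ay":0,"az":0},{"x":0.38,"y":0.32,"z":0,"ax":0,"ay":0,"az":0},{"x":0.43,"y":0.27,"z":0,"ax":0,"ay":0,"az":0},{"x":0.46,"y":0.2,"z":0,"ax":0,"ay":0,"az":0}], "squeeze": 12}}

```text
time_s: 11.7
tool_pos: [0.5947, 0.1462, 0.1176]
tool_rot: [-179.9, 0.3, 170.3]
force: [3.3, -4.5, -2.6]
grip_width: 0.0166
grasp_force: 12.0
```

```bash
python3 - <<'E'
from h import *
st()
o=env.get_obs();print(ang(o["tool_pos"],(.5735,.1171)),o["grasp_force"],o["grip_width"])
def t(a,b,n):
    th=np.radians(np.linspace(a,b,n+1));print(a,b,[(round(float(p),2),round(float(q),2)) for p,q in zip(np.diff(-3.6*np.cos(th)),np.diff(3.6*np.sin(th)))])
t(70,78,5)
for a in range(78,260,6):t(a,a+6,3)
E
```

```text
11.7 [0.5947 0.1462 0.1176] [ 3.3 -4.5 -2.6] dial,r [63.9 35.3]
(np.float64(63.657034526973916), np.float64(35.96720723315146)) 11.999471902381629 0.016633546247969287
70 78 [(0.09, 0.03), (0.1, 0.03), (0.1, 0.03), (0.1, 0.03), (0.1, 0.02)]
78 84 [(0.12, 0.02), (0.12, 0.02), (0.12, 0.02)]
84 90 [(0.13, 0.01), (0.13, 0.01), (0.13, 0.0)]
90 96 [(0.13, -0.0), (0.13, -0.01), (0.13, -0.01)]
96 102 [(0.12, -0.02), (0.12, -0.02), (0.12, -0.02)]
102 108 [(0.12, -0.03), (0.12, -0.03), (0.12, -0.04)]
108 114 [(0.12, -0.04), (0.12, -0.05), (0.12, -0.05)]
114 120 [(0.11, -0.05), (0.11, -0.06), (0.11, -0.06)]
120 126 [(0.11, -0.06), (0.11, -0.07), (0.1, -0.07)]
126 132 [(0.1, -0.08), (0.1, -0.08), (0.09, -0.08)]
132 138 [(0.09, -0.09), (0.09, -0.09), (0.09, -0.09)]
138 144 [(0.08, -0.09), (0.08, -0.1), (0.08, -0.1)]
144 150 [(0.07, -0.1), (0.07, -0.11), (0.06, -0.11)]
150 156 [(0.06, -0.11), (0.06, -0.11), (0.05, -0.11)]
156 162 [(0.05, -0.12), (0.05, -0.12), (0.04, -0.12)]
162 168 [(0.04, -0.12), (0.03, -0.12), (0.03, -0.12)]
168 174 [(0.02, -0.12), (0.02, -0.12), (0.02, -0.12)]
174 180 [(0.01, -0.13), (0.01, -0.13), (0.0, -0.13)]
180 186 [(-0.0, -0.13), (-0.01, -0.13), (-0.01, -0.13)]
186 192 [(-0.02, -0.12), (-0.02, -0.12), (-0.02, -0.12)]
192 198 [(-0.03, -0.12), (-0.03, -0.12), (-0.04, -0.12)]
198 204 [(-0.04, -0.12), (-0.05, -0.12), (-0.05, -0.12)]
204 210 [(-0.05, -0.11), (-0.06, -0.11), (-0.06, -0.11)]
210 216 [(-0.06, -0.11), (-0.07, -0.11), (-0.07, -0.1)]
216 222 [(-0.08, -0.1), (-0.08, -0.1), (-0.08, -0.09)]
222 228 [(-0.09, -0.09), (-0.09, -0.09), (-0.09, -0.09)]
228 234 [(-0.09, -0.08), (-0.1, -0.08), (-0.1, -0.08)]
234 240 [(-0.1, -0.07), (-0.11, -0.07), (-0.11, -0.06)]
240 246 [(-0.11, -0.06), (-0.11, -0.06), (-0.11, -0.05)]
246 252 [(-0.12, -0.05), (-0.12, -0.05), (-0.12, -0.04)]
252 258 [(-0.12, -0.04), (-0.12, -0.03), (-0.12, -0.03)]
258 264 [(-0.12, -0.02), (-0.12, -0.02), (-0.12, -0.02)]
```

Call:
{"method": "jog_arm", "body": {"motion": [{"x":0.18,"y":0.06,"z":0,"ax":0,"ay":0,"az":0},{"x":0.18,"y":0.05,"z":0,"ax":0,"ay":0,"az":0},{"x":0.18,"y":0.04,"z":0,"ax":0,"ay":0,"az":0},{"x":0.19,"y":0.03,"z":0,"ax":0,"ay":0,"az":0},{"x":0.19,"y":0.02,"z":0,"ax":0,"ay":0,"az":0}]}}

```text
time_s: 12.2
tool_pos: [0.5841, 0.1515, 0.1176]
tool_rot: [180.0, 0.0, 170.3]
force: [4.6, -2.9, -3.2]
grip_width: 0.0166
grasp_force: 12.0
```

```bash
python3 - <<'E'
from h import *
def t(a,b,n):
    th=np.radians(np.linspace(a,b,n+1));print(a,b,[(round(float(p),2),round(float(q),2)) for p,q in zip(np.diff(-3.6*np.cos(th)),np.diff(3.6*np.sin(th)))])
for a in range(85,256,10):t(a,a+10,5)
E
```

```text
85 95 [(0.13, 0.01), (0.13, 0.0), (0.13, 0.0), (0.13, -0.0), (0.13, -0.01)]
95 105 [(0.12, -0.01), (0.12, -0.02), (0.12, -0.02), (0.12, -0.03), (0.12, -0.03)]
105 115 [(0.12, -0.03), (0.12, -0.04), (0.12, -0.04), (0.12, -0.05), (0.11, -0.05)]
115 125 [(0.11, -0.06), (0.11, -0.06), (0.11, -0.06), (0.11, -0.07), (0.1, -0.07)]
125 135 [(0.1, -0.07), (0.1, -0.08), (0.1, -0.08), (0.09, -0.08), (0.09, -0.09)]
135 145 [(0.09, -0.09), (0.08, -0.09), (0.08, -0.1), (0.08, -0.1), (0.07, -0.1)]
145 155 [(0.07, -0.1), (0.07, -0.11), (0.06, -0.11), (0.06, -0.11), (0.06, -0.11)]
155 165 [(0.05, -0.11), (0.05, -0.12), (0.04, -0.12), (0.04, -0.12), (0.03, -0.12)]
165 175 [(0.03, -0.12), (0.03, -0.12), (0.02, -0.12), (0.02, -0.12), (0.01, -0.12)]
175 185 [(0.01, -0.13), (0.0, -0.13), (0.0, -0.13), (-0.0, -0.13), (-0.01, -0.13)]
185 195 [(-0.01, -0.12), (-0.02, -0.12), (-0.02, -0.12), (-0.03, -0.12), (-0.03, -0.12)]
195 205 [(-0.03, -0.12), (-0.04, -0.12), (-0.04, -0.12), (-0.05, -0.12), (-0.05, -0.11)]
205 215 [(-0.06, -0.11), (-0.06, -0.11), (-0.06, -0.11), (-0.07, -0.11), (-0.07, -0.1)]
215 225 [(-0.07, -0.1), (-0.08, -0.1), (-0.08, -0.1), (-0.08, -0.09), (-0.09, -0.09)]
225 235 [(-0.09, -0.09), (-0.09, -0.08), (-0.1, -0.08), (-0.1, -0.08), (-0.1, -0.07)]
235 245 [(-0.1, -0.07), (-0.11, -0.07), (-0.11, -0.06), (-0.11, -0.06), (-0.11, -0.06)]
245 255 [(-0.11, -0.05), (-0.12, -0.05), (-0.12, -0.04), (-0.12, -0.04), (-0.12, -0.03)]
255 265 [(-0.12, -0.03), (-0.12, -0.03), (-0.12, -0.02), (-0.12, -0.02), (-0.12, -0.01)]
```

Call:
{"method": "jog_arm", "body": {"motion": [{"x":0.13,"y":0.01,"z":0,"ax":0,"ay":0,"az":0},{"x":0.13,"y":0,"z":0,"ax":0,"ay":0,"az":0},{"x":0.13,"y":0,"z":0,"ax":0,"ay":0,"az":0},{"x":0.13,"y":0,"z":0,"ax":0,"ay":0,"az":0},{"x":0.13,"y":-0.01,"z":0,"ax":0,"ay":0,"az":0}]}}

```text
time_s: 12.7
tool_pos: [0.5774, 0.1528, 0.1176]
tool_rot: [180.0, 0.0, 170.3]
force: [4.3, -1.1, -4.1]
grip_width: 0.0166
grasp_force: 12.0
```

Call:
{"method": "jog_arm", "body": {"motion": [{"x":0.12,"y":-0.01,"z":0,"ax":0,"ay":0,"az":0},{"x":0.12,"y":-0.02,"z":0,"ax":0,"ay":0,"az":0},{"x":0.12,"y":-0.02,"z":0,"ax":0,"ay":0,"az":0},{"x":0.12,"y":-0.03,"z":0,"ax":0,"ay":0,"az":0},{"x":0.12,"y":-0.03,"z":0,"ax":0,"ay":0,"az":0}]}}

```text
time_s: 13.2
tool_pos: [0.5713, 0.1529, 0.1176]
tool_rot: [179.9, 0.0, 170.4]
force: [4.5, 1.8, -4.0]
grip_width: 0.016
grasp_force: 12.0
```

Call:
{"method": "jog_arm", "body": {"motion": [{"x":0.12,"y":-0.03,"z":0,"ax":0,"ay":0,"az":0},{"x":0.12,"y":-0.04,"z":0,"ax":0,"ay":0,"az":0},{"x":0.12,"y":-0.04,"z":0,"ax":0,"ay":0,"az":0},{"x":0.12,"y":-0.05,"z":0,"ax":0,"ay":0,"az":0},{"x":0.11,"y":-0.05,"z":0,"ax":0,"ay":0,"az":0}]}}

```text
time_s: 13.7
tool_pos: [0.5649, 0.1519, 0.1176]
tool_rot: [179.9, -0.0, 170.4]
force: [3.7, 3.6, -4.0]
grip_width: 0.0167
grasp_force: 12.0
```

Call:
{"method": "jog_arm", "body": {"motion": [{"x":0.11,"y":-0.06,"z":0,"ax":0,"ay":0,"az":0},{"x":0.11,"y":-0.06,"z":0,"ax":0,"ay":0,"az":0},{"x":0.11,"y":-0.06,"z":0,"ax":0,"ay":0,"az":0},{"x":0.11,"y":-0.07,"z":0,"ax":0,"ay":0,"az":0},{"x":0.1,"y":-0.07,"z":0,"ax":0,"ay":0,"az":0}]}}

```text
time_s: 14.2
tool_pos: [0.5588, 0.1499, 0.1176]
tool_rot: [179.9, -0.0, 170.4]
force: [1.8, 4.3, -3.7]
grip_width: 0.0169
grasp_force: 12.0
```

Call:
{"method": "jog_arm", "body": {"motion": [{"x":0.1,"y":-0.07,"z":0,"ax":0,"ay":0,"az":0},{"x":0.1,"y":-0.08,"z":0,"ax":0,"ay":0,"az":0},{"x":0.1,"y":-0.08,"z":0,"ax":0,"ay":0,"az":0},{"x":0.09,"y":-0.08,"z":0,"ax":0,"ay":0,"az":0},{"x":0.09,"y":-0.09,"z":0,"ax":0,"ay":0,"az":0}]}}

```text
time_s: 14.7
tool_pos: [0.5533, 0.1468, 0.1176]
tool_rot: [179.9, -0.1, 170.4]
force: [2.0, 4.9, -3.0]
grip_width: 0.0167
grasp_force: 12.0
```

Call:
{"method": "jog_arm", "body": {"motion": [{"x":0.09,"y":-0.09,"z":0,"ax":0,"ay":0,"az":0},{"x":0.08,"y":-0.09,"z":0,"ax":0,"ay":0,"az":0},{"x":0.08,"y":-0.1,"z":0,"ax":0,"ay":0,"az":0},{"x":0.08,"y":-0.1,"z":0,"ax":0,"ay":0,"az":0},{"x":0.07,"y":-0.1,"z":0,"ax":0,"ay":0,"az":0}]}}

```text
time_s: 15.2
tool_pos: [0.5483, 0.1427, 0.1176]
tool_rot: [179.9, -0.1, 170.4]
force: [1.2, 5.3, -2.1]
grip_width: 0.0168
grasp_force: 12.0
```

Call:
{"method": "jog_arm", "body": {"motion": [{"x":0.07,"y":-0.1,"z":0,"ax":0,"ay":0,"az":0},{"x":0.07,"y":-0.11,"z":0,"ax":0,"ay":0,"az":0},{"x":0.06,"y":-0.11,"z":0,"ax":0,"ay":0,"az":0},{"x":0.06,"y":-0.11,"z":0,"ax":0,"ay":0,"az":0},{"x":0.06,"y":-0.11,"z":0,"ax":0,"ay":0,"az":0}]}}

```text
time_s: 15.7
tool_pos: [0.5435, 0.1369, 0.1175]
tool_rot: [-180.0, -0.2, 170.3]
force: [-2.6, 4.1, 0.8]
grip_width: 0.0164
grasp_force: 12.0
```

Call:
{"method": "jog_arm", "body": {"motion": [{"x":0.03,"y":-0.06,"z":0,"ax":0,"ay":0,"az":0},{"x":0.03,"y":-0.06,"z":0,"ax":0,"ay":0,"az":0},{"x":0.02,"y":-0.06,"z":0,"ax":0,"ay":0,"az":0},{"x":0.02,"y":-0.06,"z":0,"ax":0,"ay":0,"az":0},{"x":0.02,"y":-0.06,"z":0,"ax":0,"ay":0,"az":0}]}}

```text
time_s: 16.2
tool_pos: [0.542, 0.1342, 0.1175]
tool_rot: [-180.0, -0.2, 170.3]
force: [-3.5, 3.3, 1.5]
grip_width: 0.0169
grasp_force: 12.0
```

Call:
{"method": "jog_arm", "body": {"motion": [{"x":0.04,"y":-0.12,"z":0,"ax":0,"ay":0,"az":0},{"x":0.04,"y":-0.12,"z":0,"ax":0,"ay":0,"az":0},{"x":0.03,"y":-0.12,"z":0,"ax":0,"ay":0,"az":0},{"x":0.03,"y":-0.12,"z":0,"ax":0,"ay":0,"az":0},{"x":0.03,"y":-0.12,"z":0,"ax":0,"ay":0,"az":0}]}}

```text
time_s: 16.7
tool_pos: [0.5411, 0.1326, 0.1177]
tool_rot: [179.7, 0.1, 170.4]
force: [3.4, 12.9, -4.7]
grip_width: 0.0165
grasp_force: 12.0
```

Blocked at about 164° with the force up to 13 N: the latch has dropped in. I'll back the command off to relieve it.

Call:
{"method": "jog_arm", "body": {"motion": [{"x":-0.06,"y":0.2,"z":0,"ax":0,"ay":0,"az":0},{"x":-0.06,"y":0.2,"z":0,"ax":0,"ay":0,"az":0},{"x":-0.03,"y":0.1,"z":0,"ax":0,"ay":0,"az":0},{"x":0,"y":0,"z":0,"ax":0,"ay":0,"az":0},{"x":0,"y":0,"z":0,"ax":0,"ay":0,"az":0}]}}

```text
time_s: 17.2
tool_pos: [0.5415, 0.1334, 0.1175]
tool_rot: [-180.0, -0.2, 170.3]
force: [-3.9, 4.3, 2.2]
grip_width: 0.0164
grasp_force: 12.0
```

Call:
{"method": "jog_arm", "body": {"motion": [{"x":-0.05,"y":0.15,"z":0,"ax":0,"ay":0,"az":0},{"x":-0.05,"y":0.15,"z":0,"ax":0,"ay":0,"az":0},{"x":-0.04,"y":0.1,"z":0,"ax":0,"ay":0,"az":0},{"x":0,"y":0,"z":0,"ax":0,"ay":0,"az":0},{"x":0,"y":0,"z":0,"ax":0,"ay":0,"az":0}]}}

```text
time_s: 17.7
tool_pos: [0.5431, 0.1362, 0.1175]
tool_rot: [-179.9, -0.2, 170.3]
force: [-5.7, 1.5, 2.9]
grip_width: 0.0165
grasp_force: 12.0
```

Call:
{"method": "jog_arm", "body": {"motion": [{"x":-0.07,"y":0.15,"z":0,"ax":0,"ay":0,"az":0},{"x":-0.07,"y":0.15,"z":0,"ax":0,"ay":0,"az":0},{"x":-0.04,"y":0.08,"z":0,"ax":0,"ay":0,"az":0},{"x":0,"y":0,"z":0,"ax":0,"ay":0,"az":0},{"x":0,"y":0,"z":0,"ax":0,"ay":0,"az":0}]}}

```text
time_s: 18.2
tool_pos: [0.5438, 0.1373, 0.1173]
tool_rot: [-179.7, -0.5, 170.2]
force: [-10.4, -2.0, 8.2]
grip_width: 0.0165
grasp_force: 12.0
```

It is blocked clockwise too (about 157°), so it is latched with a few degrees of play. Recentre, release and rise.

Call:
{"method": "jog_arm", "body": {"motion": [{"x":0.1,"y":-0.22,"z":0,"ax":0,"ay":0,"az":0},{"x":0.1,"y":-0.22,"z":0,"ax":0,"ay":0,"az":0},{"x":0,"y":0,"z":0,"ax":0,"ay":0,"az":0},{"x":0,"y":0,"z":0,"ax":0,"ay":0,"az":0},{"x":0,"y":0,"z":0,"ax":0,"ay":0,"az":0}]}}

```text
time_s: 18.7
tool_pos: [0.543, 0.136, 0.1175]
tool_rot: [-179.9, -0.2, 170.3]
force: [-5.1, 3.0, 3.1]
grip_width: 0.0164
grasp_force: 12.0
```

Call:
{"method": "jog_arm", "body": {"motion": [{"x":0,"y":0,"z":0,"ax":0,"ay":0,"az":0},{"x":0,"y":0,"z":0,"ax":0,"ay":0,"az":0},{"x":0,"y":0,"z":0,"ax":0,"ay":0,"az":0},{"x":0,"y":0,"z":0,"ax":0,"ay":0,"az":0},{"x":0,"y":0,"z":0,"ax":0,"ay":0,"az":0}], "claw": 0}}

```text
time_s: 19.2
tool_pos: [0.545, 0.1359, 0.1176]
tool_rot: [-180.0, 0.0, 170.3]
force: [-0.6, 0.3, 0.7]
grip_width: 0.0418
grasp_force: 0.0
```

Call:
{"method": "jog_arm", "body": {"motion": [{"x":0,"y":0,"z":-1,"ax":0,"ay":0,"az":0},{"x":0,"y":0,"z":-2,"ax":0,"ay":0,"az":0},{"x":0,"y":0,"z":-2,"ax":0,"ay":0,"az":0},{"x":0,"y":0,"z":-0.5,"ax":0,"ay":0,"az":0},{"x":0,"y":0,"z":0,"ax":0,"ay":0,"az":0}]}}

```text
time_s: 19.7
tool_pos: [0.5456, 0.1365, 0.1738]
tool_rot: [179.9, 0.1, 170.3]
force: [-0.0, -0.5, -0.3]
grip_width: 0.0435
grasp_force: 0.0
```

```bash
python3 - <<'E'
from h import *
o=env.get_obs();q=o["tool_pos"];print(q,o["tool_rot"])
y=np.radians(-9.7);R=np.array([[np.cos(y),-np.sin(y)],[np.sin(y),np.cos(y)]])
g=np.array([.574,.1175])+R@[0,-.175];print("grip",g)
a=np.radians(o["tool_rot"][2]);d=g-q[:2]
print("tool x,y cm",100*d@[np.cos(a),np.sin(a)],100*d@[np.sin(a),-np.cos(a)])
E
```

```text
[0.54558823 0.13652103 0.17379333] [1.79926156e+02 1.21334270e-01 1.70330904e+02]
grip [ 0.54451436 -0.05499811]
tool x,y cm -3.110848991239957 -18.897881738761072
```

Call:
{"method": "jog_arm", "body": {"motion": [{"x":-0.62,"y":-3.76,"z":0,"ax":0,"ay":0,"az":0},{"x":-0.62,"y":-3.76,"z":0,"ax":0,"ay":0,"az":0},{"x":-0.62,"y":-3.76,"z":0,"ax":0,"ay":0,"az":0},{"x":-0.62,"y":-3.76,"z":0,"ax":0,"ay":0,"az":0},{"x":-0.62,"y":-3.76,"z":0,"ax":0,"ay":0,"az":0}]}}

```text
time_s: 20.2
tool_pos: [0.5429, -0.0557, 0.1715]
tool_rot: [-180.0, -0.1, 170.3]
force: [0.1, 0.2, -0.4]
grip_width: 0.0436
grasp_force: 0.0
```

Call:
{"method": "jog_arm", "body": {"motion": [{"x":0,"y":0,"z":2.5,"ax":0,"ay":0,"az":0},{"x":0,"y":0,"z":2.5,"ax":0,"ay":0,"az":0},{"x":0,"y":0,"z":1.2,"ax":0,"ay":0,"az":0},{"x":0,"y":0,"z":0.3,"ax":0,"ay":0,"az":0},{"x":0,"y":0,"z":0,"ax":0,"ay":0,"az":0}]}}

```text
time_s: 20.7
tool_pos: [0.5437, -0.054, 0.1073]
tool_rot: [-180.0, -0.0, 170.4]
force: [-0.3, 0.1, 0.1]
grip_width: 0.0436
grasp_force: 0.0
```

Call:
{"method": "jog_arm", "body": {"motion": [{"x":0,"y":0,"z":0,"ax":0,"ay":0,"az":0},{"x":0,"y":0,"z":0,"ax":0,"ay":0,"az":0},{"x":0,"y":0,"z":0,"ax":0,"ay":0,"az":0},{"x":0,"y":0,"z":0,"ax":0,"ay":0,"az":0},{"x":0,"y":0,"z":0,"ax":0,"ay":0,"az":0}], "claw": -1}}

```text
time_s: 21.2
tool_pos: [0.5439, -0.0555, 0.108]
tool_rot: [-179.9, 0.0, 170.3]
force: [-1.1, -3.1, 1.7]
grip_width: 0.0143
grasp_force: 12.0
```

Gripped the bar (14.3 mm). Now a gentle test pull of 5 mm along tool -y.

Call:
{"method": "jog_arm", "body": {"motion": [{"x":0,"y":-0.15,"z":0,"ax":0,"ay":0,"az":0},{"x":0,"y":-0.15,"z":0,"ax":0,"ay":0,"az":0},{"x":0,"y":-0.15,"z":0,"ax":0,"ay":0,"az":0},{"x":0,"y":-0.15,"z":0,"ax":0,"ay":0,"az":0},{"x":0,"y":0,"z":0,"ax":0,"ay":0,"az":0}]}}

```text
time_s: 21.7
tool_pos: [0.5431, -0.0599, 0.108]
tool_rot: [180.0, 0.0, 170.3]
force: [0.1, 4.3, 4.2]
grip_width: 0.014
grasp_force: 12.0
```

Call:
{"method": "jog_arm", "body": {"motion": [{"x":0,"y":-0.1,"z":0,"ax":0,"ay":0,"az":0},{"x":0,"y":-0.1,"z":0,"ax":0,"ay":0,"az":0},{"x":0,"y":-0.1,"z":0,"ax":0,"ay":0,"az":0},{"x":0,"y":-0.1,"z":0,"ax":0,"ay":0,"az":0},{"x":0,"y":-0.1,"z":0,"ax":0,"ay":0,"az":0}]}}

```text
time_s: 22.2
tool_pos: [0.5422, -0.065, 0.1079]
tool_rot: [180.0, 0.0, 170.3]
force: [-0.7, 2.9, 5.6]
grip_width: 0.0141
grasp_force: 12.0
```

It is unlocked and sliding freely (about 9.5 mm at 3 N). Opening the rest.

Call:
{"method": "jog_arm", "body": {"motion": [{"x":0,"y":-1.2,"z":0,"ax":0,"ay":0,"az":0},{"x":0,"y":-1.2,"z":0,"ax":0,"ay":0,"az":0},{"x":0,"y":-1.2,"z":0,"ax":0,"ay":0,"az":0},{"x":0,"y":-1.2,"z":0,"ax":0,"ay":0,"az":0},{"x":0,"y":-1.2,"z":0,"ax":0,"ay":0,"az":0}], "squeeze": 20}}

```text
time_s: 22.7
tool_pos: [0.5319, -0.1241, 0.1079]
tool_rot: [179.9, 0.0, 170.3]
force: [-0.6, 4.6, 5.7]
grip_width: 0.0138
grasp_force: 20.0
```

Call:
{"method": "jog_arm", "body": {"motion": [{"x":0,"y":-0.6,"z":0,"ax":0,"ay":0,"az":0},{"x":0,"y":-0.5,"z":0,"ax":0,"ay":0,"az":0},{"x":0,"y":-0.5,"z":0,"ax":0,"ay":0,"az":0},{"x":0,"y":-0.3,"z":0,"ax":0,"ay":0,"az":0},{"x":0,"y":0,"z":0,"ax":0,"ay":0,"az":0}]}}

```text
time_s: 23.2
tool_pos: [0.5285, -0.1439, 0.1079]
tool_rot: [-180.0, 0.0, 170.3]
force: [-1.2, 1.6, 6.3]
grip_width: 0.0137
grasp_force: 20.0
```

About 89.7 mm open. Release, rise and check.

Call:
{"method": "jog_arm", "body": {"motion": [{"x":0,"y":0,"z":0,"ax":0,"ay":0,"az":0},{"x":0,"y":0,"z":0,"ax":0,"ay":0,"az":0},{"x":0,"y":0,"z":0,"ax":0,"ay":0,"az":0},{"x":0,"y":0,"z":0,"ax":0,"ay":0,"az":0},{"x":0,"y":0,"z":0,"ax":0,"ay":0,"az":0}], "claw": 0}}

```text
time_s: 23.7
tool_pos: [0.5285, -0.1431, 0.1073]
tool_rot: [-180.0, -0.0, 170.3]
force: [-0.5, 0.3, -1.2]
grip_width: 0.0411
grasp_force: 0.0
```

Call:
{"method": "jog_arm", "body": {"motion": [{"x":0,"y":0,"z":-1.5,"ax":0,"ay":0,"az":0},{"x":0,"y":0,"z":-3,"ax":0,"ay":0,"az":0},{"x":0,"y":0,"z":-3,"ax":0,"ay":0,"az":0},{"x":0,"y":0,"z":-1.5,"ax":0,"ay":0,"az":0},{"x":0,"y":0,"z":0,"ax":0,"ay":0,"az":0}]}}

```text
time_s: 24.2
tool_pos: [0.5304, -0.1434, 0.2005]
tool_rot: [180.0, 0.3, 170.3]
force: [0.6, -0.5, 0.1]
grip_width: 0.0437
grasp_force: 0.0
```

```bash
python3 - <<'E'
from h import *
st()
a=env.read_camera("scene")[:,:,::-1];cv2.imwrite("pics/end.png",a)
E
```

```text
24.2 [ 0.5304 -0.1434  0.2005] [ 0.6 -0.5  0.1] dial,r [270.2 264.5]
```

View pics/end.png

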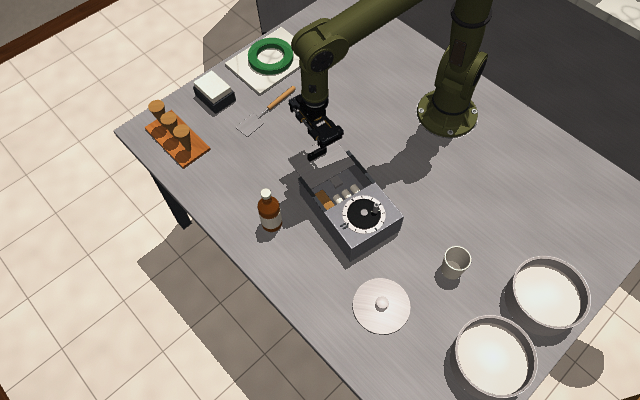

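The box stands open with its contents visible around (340,190). The gripper is clear above it, and the cup, lid, bottle and spade are where they were.

```bash
python3 -c "
from cell import env
print(env.sign_off())"
```

```text
the job is handed in; nothing more can be done
None
```

The lockbox was dialled (8, then 11, then the latch at about 160°), the hatch slid about 90 mm open and was released, the other things were left in place, and the job was handed in at about 24 s; no verdict came back.

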